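# Open the vent of a rinse canister at the microscope bench

## Robot

A 6-joint arm with a two-finger parallel gripper is mounted at the origin on the work surface. World frame = base frame: x ahead of the robot, y to its left, z up, the work surface at z = 0. Lengths are in mm, angles in degrees, forces in N, time in s.
With the tool pointing down it reaches from about 325 to 775 mm from the base axis. Payload 5.5 kg.
Tool frame: the origin (TCP) lies at the very end of the fingers, on their centre line; the grasp point (between the pads) lies 19 mm behind it; z points along the fingers, y is the line along which they close (so a half turn about z gives the same grasp; the last joint's range is limited). The gripper opens to 85 mm and grips with 20 to 120 N. Pads are 22 mm wide; open, the fingers measure 114 mm over their backs; the gripper's body (76 mm by 85 mm) begins 54 mm behind the grasp point. The pads swing forward as they close: fully open they stand 13 mm farther back than shut.
Start: joints at [-70.915, 5.22, 70.514, -0, 104.267, -3.249], TCP at [228.003, -555.006, 231.275] pointing down, gripper open.
Joint ranges: [-164.24, 164.24], [-49.07, 125.15], [9.68, 141.18], [-86.29, 266.29], [3.28, 154.24], [-151.56, 151.56]. Speed limits (degrees/s): [147.25, 147.25, 172.46, 180, 180, 180].

## Interface

Orientations are given as a 3x3 rotation matrix whose columns are the frame's x, y, z axes.
In Python, from rig import env gives the robot as it stands. The module is installed in compiled form; this text tells all that it offers.
- The arm moves only by the tool arm_command, never from a script. Its argument "plan" is one flat list of numbers, 5 for each row, row after row: the shift along the tool's x, y, z in mm, then the turn about the tool's z in degrees, then the opening, from 0 (shut) to 1 (fully open). In form: [tx, ty, tz, spin, fingers, tx, ty, tz, spin, fingers, ...]. A call has 1 to 8 rows; each row shifts and turns the commanded pose from where the row before left it, along the tool's axes as they then stand; what a row does not reach is not made up. A row lasts 1/12 s, in which the tool goes at most 41.7 mm and 7.16 degrees, less where a joint would pass 70% of its speed; a pose out of reach is approached as far as the arm can. A call is refused whole if a number of a shift passes 41.7 or a number of a turn 7.16, either way. A call with a gripper value outside its range is refused whole. The fingers move at their own pace and stop on an object; the grip force is fixed at half the most. Time passes only in rows, so rows that do not move let the fingers close. It gives the time, the measured TCP pose, the force, the opening and the grip force at its end, in the units of the state.
- env.observe(): the state, without advancing time (a new reading comes with each control period).
- env.camera(name): name is "scene" or "top" or "wrist"; returns a dict with "image" (400x640x3 uint8, red, green, blue), "vfov" (degrees; the focal length in pixels is half the picture's height over the tangent of half this angle, whatever the lens; pixels are square), "cx", "cy" (the principal point, pixels), "extrinsics" (4x4, takes a point from world to camera coordinates); the wrist camera has in their place "tool_from_camera" (4x4, takes a point from camera to tool coordinates, whose origin is the TCP and whose axes are the flange's). Camera axes: x right, y down, z forward; pixel columns grow to the right and rows downward; lengths in mm; the calibration is good to about 2 mm. A picture is of the moment at which its call begins: read the wrist's pose just before it. There is no depth.
- env.close_job(): hands the job in; it is judged then, once.
The state is a dict: "time_s": time; "q": joint angles; "dq": joint speeds; "joint_torque": joint torques, N m; "eef_pos": TCP position; "tool_rot": TCP orientation; "ft_force": force on the tool from outside, world axes, zero at the start; "torque": the same for the moment, N m; "gripper_width": finger opening in mm; "grip_force": force on a finger pad.
Only numpy, scipy, OpenCV 4.12 (cv2) and the standard library are available. Lean on these libraries where they do the work, as an engineer would, in place of code of your own. Each camera call takes 0.05 s, during which the arm holds its last target. There are 200 camera calls.

## Task

Open the vent of the rinse canister that has the flip-up tab: first swing the tab right back, past upright, as far as it goes, then unscrew the winged cap beneath it anticlockwise until it comes to its stop, half a turn from tight. Leave the tab back and the cap unscrewed, leave the other canister's cap tight, and do not shove the things that stand around.

Things in the scene. Friction and masses are not known exactly. Their poses are not given: they have to be found in the camera images.
- canister: The canister to open: a low off-white block, 200 (x) by 140 (y) by 75 mm high, too heavy to move, left or right of its plain twin and known by the flat grey flip-up tab over its neck. Origin: centre of the underside; z up, along the neck and cap axis. The tab's tongue points to its -x (roughly towards the robot), the tab's hinge is on its +x side.
- tab_hinge (a point): Centre of the tab's hinge line, fixed on the canister, 80 mm to +x of the cap axis and 143 mm above the bench; the hinge line runs along the canister's y. Two grey posts carry it (each 14 by 12 mm, centred 34 mm either side in y, top 147 mm above the bench).
- tab_tongue (a point): Point to grip on the tab, moving with it: on the narrow tongue at its free end, 146 mm from the hinge, 23 mm from the tip. The tongue is 51 mm long, 14 mm wide (canister's y), 8 mm thick; pinch it from above across its 14 mm; it can pivot between the pads while the hinge is followed. Shut, it is 143 mm above the bench, 64 mm of air below.
- tab (a joint): Angle of the tab, rad: 0 shut, level over the cap; 1.57 upright; 2.1 its stop, leaning back away from the cap. May start up to 0.25 ajar. The hinge is stiff (about 0.09 N m) and stays where it is left. From the hinge to the tongue the tab is a plate 118 mm long, 52 mm wide, 5 mm thick, just over the cap.
- cap_grip (a point): Point to grip on the winged black cap, on its axis, 123 mm above the bench when tight: middle of the straight wing, a bar 56 mm long, 14 mm thick, 24 mm tall (top 134 mm above the bench) on a round disc 60 mm across (its top 110 mm above the bench). The point's x axis runs along the wing; grip it from above across its 14 mm.
- cap (a joint): Turn of the cap, rad, growing anticlockwise as seen from above: 0 tight (wing along the canister's x), 3.14 its stop, fully unscrewed. It starts between 0 and 0.5. It rises 1 mm per rad and stays on the neck; friction about 0.06 N m; it stays where it is left.
- spare: The plain twin canister, same block and same winged cap but with no tab or posts; same axes. Leave it alone.
- spare_cap (a joint): Turn of the twin's cap, rad, 0 tight, growing anticlockwise; starts at 0 and must stay tight.
- oil_bottle: Bystander: small amber bottle, 34 mm across, 75 mm tall, standing between the canisters on the robot's side. Origin at its underside.
- slide_box: Bystander: flat box for slides, 90 by 170 by 35 mm, beyond the canisters. Origin at its underside.
- beaker: Bystander: clear beaker, 72 mm across, 90 mm tall, beyond the left canister. Origin at its underside.
- stain_jar: Bystander: rectangular glass staining jar, 70 by 90 by 60 mm, beyond the right canister. Origin at its underside.
- dishes: Bystander: stack of three clear dishes, 90 mm across, 40 mm tall, left of the canisters. Origin at its underside.
- mouse: Bystander: black computer mouse, 105 by 62 by 30 mm, right of the canisters. Origin at its underside.

How it is judged:
By the outcome, as a careful person would: the job done as asked, in the order asked, and still so for the second after the job is handed in, with the robot touching nothing.
It also fails if it takes over 64 s, if anything falls off the work surface, if the arm or the gripper's body presses on something with over 40 N, if the wrist force passes 120 N, or if a joint passes its speed limit or range.

## Working session

There is one attempt and no reset: what is moved stays moved. The work goes in short steps, Python scripts to look and compute and a tool call to move; the robot and the scene stay as the last step left them, time stands still between calls to the robot, and variables do not carry over. Pictures are saved under pics/ and viewed, at most 10 in all, crops included, and the job is handed in when it is done.

Besides the shell and the picture viewer there is one more tool, called after "Request:" as name(argument=value, ...), one argument or row to a line, values as JSON. arm_command: Moves the arm, as the interface text tells. Its arguments: {"type":"object","properties":{"plan":{"type":"array","items":{"type":"number"}}},"required":["plan"]}

```bash
mkdir -p pics
python3 - <<'E'
from rig import env
import cv2,numpy as np,pickle
d={}
for n in("scene","top"):
    c=env.camera(n);d[n]=c
    cv2.imwrite(f"pics/{n}0.png",c["image"][:,:,::-1])
    print(n,c["vfov"],c["cx"],c["cy"],np.round(c["extrinsics"],3).tolist())
pickle.dump(d,open("d0.pkl","wb"))
s=env.observe();print({k:np.round(v,3).tolist() for k,v in s.items()})
E
```

```text
scene 46.57329888442584 327.78858715579946 204.52440911030067 [[0.64, 0.768, -0.004, -385.11], [0.589, -0.493, -0.64, -256.922], [-0.494, 0.407, -0.768, 1632.203], [0.0, 0.0, 0.0, 1.0]]
top 49.04546357497795 314.81748160074966 204.42963964832208 [[0.019, -1.0, 0.021, -12.058], [-0.995, -0.021, -0.099, 592.222], [0.099, -0.019, -0.995, 1570.927], [0.0, 0.0, 0.0, 1.0]]
{'time_s': 0.1, 'q': [-70.916, 5.263, 70.575, 0.0, 104.267, -3.247], 'dq': [0.059, -0.035, -0.201, 0.058, -0.058, -0.031], 'joint_torque': [0.004, -46.022, -41.922, 0.0, 0.011, -0.0], 'eef_pos': [227.906, -554.761, 230.218], 'tool_rot': [[0.925, 0.38, -0.001], [0.38, -0.925, 0.002], [0.0, -0.002, -1.0]], 'ft_force': [0.058, 0.568, -0.091], 'torque': [0.027, -0.003, -0.037], 'grip_force': 0.0, 'gripper_width': 85.273}
```

View pics/top0.png

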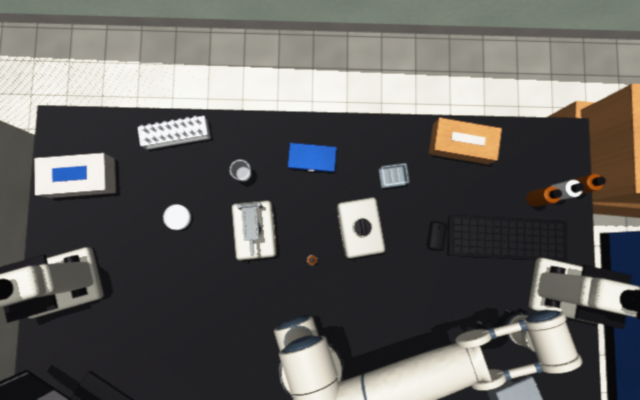

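View pics/scene0.png

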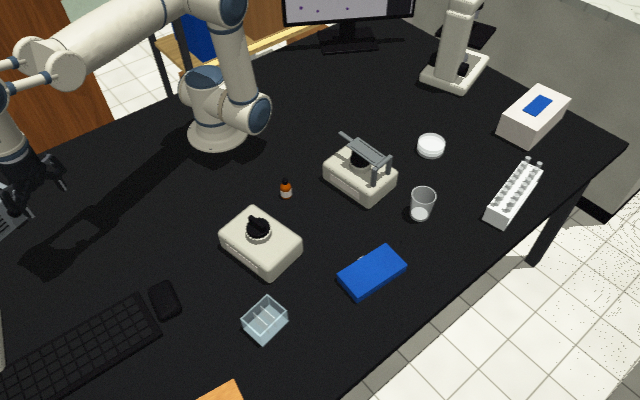

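The tab canister is the left one (top view ~(254,230); scene ~(360,170)). The tab points towards the robot and looks ajar.

```bash
cat > h.py <<'E'
import numpy as np,cv2
def cam(c):
    f=200/np.tan(np.radians(c["vfov"]/2)); return f,np.array(c["extrinsics"])
def ray(c,u,v):
    f,E=cam(c);R,t=E[:3,:3],E[:3,3]
    return -R.T@t, R.T@np.array([(u-c["cx"])/f,(v-c["cy"])/f,1])
def plane(c,u,v,z):
    o,d=ray(c,u,v);return o+d*(z-o[2])/d[2]
def proj(c,p):
    f,E=cam(c);q=E[:3,:3]@np.asarray(p)+E[:3,3];return f*q[:2]/q[2]+[c["cx"],c["cy"]]
def tri(rays):
    A=0;b=0
    for o,d in rays:
        d=d/np.linalg.norm(d);P=np.eye(3)-np.outer(d,d);A=A+P;b=b+P@o
    return np.linalg.solve(A,b)
E
python3 - <<'E'
import pickle;from h import *
d=pickle.load(open("d0.pkl","rb"));c=d["top"];im=c["image"]
x0,y0=222,190
crop=im[y0:270,x0:290].astype(int)
m=((crop.min(2)>95)).astype(np.uint8)
cs,_=cv2.findContours(m,cv2.RETR_EXTERNAL,cv2.CHAIN_APPROX_NONE)
k=max(cs,key=cv2.contourArea)[:,0,:]+[x0,y0]
P=np.array([plane(c,u,v,75)[:2] for u,v in k],np.float32)
print(cv2.minAreaRect(P),cv2.boxPoints(cv2.minAreaRect(P)))
a=cv2.resize(im[y0:270,x0:290][:,:,::-1],None,fx=6,fy=6,interpolation=cv2.INTER_CUBIC)
s=d["scene"]["image"][120:215,310:410][:,:,::-1]
b=cv2.resize(s,None,fx=5.05,fy=5.05,interpolation=cv2.INTER_CUBIC)[:480]
a=cv2.resize(a,(320,376));a=cv2.copyMakeBorder(a,0,b.shape[0]-376,0,0,cv2.BORDER_CONSTANT)
cv2.imwrite("pics/crop.png",np.hstack([a,b[:,:480]]))
E
```

```text
((494.261962890625, 215.02342224121094), (197.1455841064453, 140.6053466796875), 6.857453346252441) [[388.00024 273.05362]
 [404.78845 133.45413]
 [600.5237  156.99323]
 [583.7355  296.5927 ]]
```

View pics/crop.png

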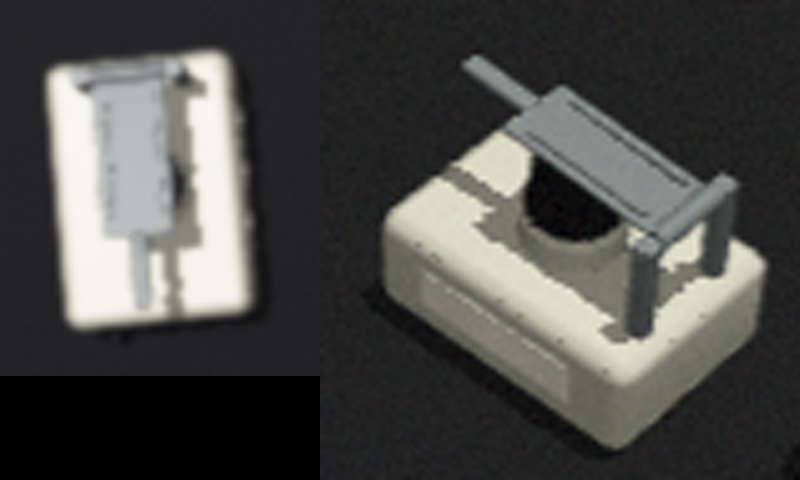

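```bash
cat > mv.py <<'E'
import sys,numpy as np
from rig import env
# usage: x y z [heading]: remaining shift in the tool axes
def todo(x,y,z,head=None):
    s=env.observe();R=np.array(s["tool_rot"]);h=np.degrees(np.arctan2(R[1,0],R[0,0]))
    sp=0 if head is None else -((head-h+180)%360-180)
    print("head",h.round(2),"shift",(R.T@(np.array([x,y,z])-s["eef_pos"])).round(1),"spin",round(sp,2),"t",s["time_s"])
if __name__=="__main__": todo(*map(float,sys.argv[1:]))
E
python3 - <<'E'
import pickle;from h import *
d=pickle.load(open("d0.pkl","rb"));T,S=d["top"],d["scene"]
tip=tri([ray(T,252.4,255),ray(S,340.5,132.5)])
y=np.radians(6.86);X=np.array([np.cos(y),np.sin(y),0]);Y=np.array([-X[1],X[0],0]);C=np.array([494.3,215,0])
H=C+80*X+[0,0,143];r=tip-H
print("tip",tip,"hinge",H,"rel",r@X,r@Y,r[2],np.arctan2(r[2],-r@X))
for a in(0,.1,.2,.3):
    p=H-169*np.cos(a)*X+[0,0,169*np.sin(a)];print(a,p,proj(T,p),proj(S,p))
for s in(-34,34):p=C+80*X+s*Y+[0,0,147];print(proj(T,p),proj(S,p))
E
python3 mv.py 429 207 235 6.86
```

```text
tip [408.61488731 208.09443374 152.38057706] hinge [573.72727771 224.55549874 143.        ] rel -165.89651713325298 3.3784207178973182 9.380577062372907 0.05648460152187743
0 [405.93715355 204.36950765 143.        ] [253.23286811 255.30808725] [338.09614187 135.01023083]
0.1 [406.77540528 204.47035353 159.87184741] [252.60403905 255.13720153] [338.37917339 130.88746613]
0.2 [409.28178493 204.77188353 176.5751169 ] [251.92198189 254.4464443 ] [339.08471199 126.984672  ]
0.3 [413.43124959 205.27108488 192.94291493] [251.19238111 253.22546167] [340.21936349 123.34352656]
[258.78244612 204.11380607] [374.08604752 167.38057097]
[238.61710496 206.10068991] [389.14965887 155.07116309]
head 22.33 shift [ 475.4 -628.2   -3.6] spin 15.47 t 0.1
```

Request:
arm_command(
  plan=[19.8,-26.2,-1,0,1,19.8,-26.2,-1,0,1,19.8,-26.2,-1,0,1,19.8,-26.2,-1,0,1,19.8,-26.2,-1,0,1,19.8,-26.2,-1,0,1,19.8,-26.2,-1,0,1,19.8,-26.2,-1,0,1],
)

```text
time_s: 0.77
eef_pos: [294.8, -299.3, 238.8]
tool_rot: [[0.925, 0.38, -0.0], [0.38, -0.925, 0.0], [-0.0, -0.001, -1.0]]
ft_force: [1.1, 1.1, 0.4]
gripper_width: 85.3
grip_force: 0.0
```

Request:
arm_command(
  plan=[19.8,-26.2,-1,0,1,19.8,-26.2,-1,0,1,19.8,-26.2,-1,0,1,19.8,-26.2,-1,0,1,19.8,-26.2,-1,0,1,19.8,-26.2,-1,0,1,19.8,-26.2,-1,0,1,19.8,-26.2,-1,0,1],
)

```text
time_s: 1.43
eef_pos: [361.6, -45.3, 247.1]
tool_rot: [[0.925, 0.38, 0.0], [0.38, -0.925, -0.0], [0.0, 0.0, -1.0]]
ft_force: [1.0, -0.7, -0.4]
gripper_width: 85.3
grip_force: 0.0
```

Request:
arm_command(
  plan=[19.8,-26.2,0,0,1,19.8,-26.2,0,0,1,19.8,-26.2,0,0,1,19.8,-26.2,0,0,1,19.8,-26.2,0,0,1,19.8,-26.2,0,0,1,19.8,-26.2,0,0,1,19.8,-26.2,0,0,1],
)

```text
time_s: 2.1
eef_pos: [428.5, 209.0, 246.8]
tool_rot: [[0.925, 0.38, -0.0], [0.38, -0.925, -0.0], [-0.001, 0.0, -1.0]]
ft_force: [1.2, -0.2, 0.5]
gripper_width: 85.2
grip_force: 0.0
```

Request:
arm_command(
  plan=[0,0,0,5.2,1,0,0,0,5.2,1,0,0,0,5.1,1,0,0,0,0,1,0,0,0,0,1],
)

```text
time_s: 2.52
eef_pos: [428.5, 207.2, 246.9]
tool_rot: [[0.993, 0.122, -0.001], [0.122, -0.993, -0.0], [-0.001, 0.0, -1.0]]
ft_force: [0.3, 0.3, -0.3]
gripper_width: 85.5
grip_force: 0.0
```

```bash
python3 mv.py 429 207 235 6.86
python3 - <<'E'
from rig import env
import cv2,pickle
s=env.observe();c=env.camera("wrist");pickle.dump((s,c),open("w1.pkl","wb"))
cv2.imwrite("pics/w1.png",c["image"][:,:,::-1]);print(c["vfov"],c["tool_from_camera"],s["eef_pos"],s["q"],s["ft_force"])
E
```

```text
head 6.99 shift [ 0.5  0.3 11.9] spin 0.13 t 2.5167
61.92731020632957 [[ 1.52015315e-03 -9.57173818e-01 -2.89509882e-01  7.32102532e+01]
 [ 9.99998827e-01  1.50915913e-03  2.61213029e-04  1.48752164e+00]
 [ 1.86890210e-04 -2.89509940e-01  9.57174989e-01 -1.43060482e+02]
 [ 0.00000000e+00  0.00000000e+00  0.00000000e+00  1.00000000e+00]] [428.48091187 207.19780426 246.85285558] [ 2.17093763e+01 -1.36168685e+01  8.68610711e+01  1.24948078e-03
  1.06801287e+02  1.04718102e+02] [ 0.2585411   0.34112726 -0.29879832]
```

View pics/w1.png

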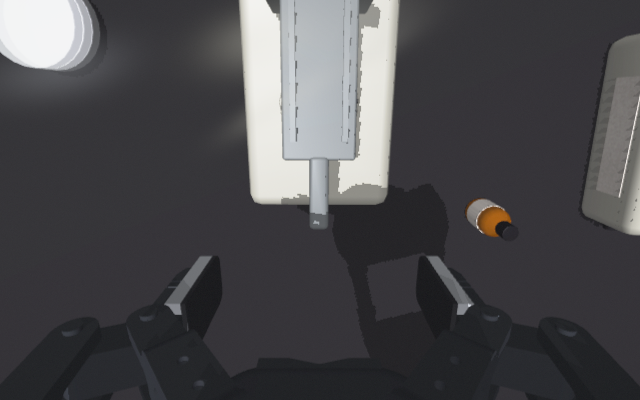

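The wrist view shows the tongue at (319,160)-(319,229), the plate's end edge at row 160 spanning columns 283-356, well aligned with the picture.

Run:
```python
import pickle;from h import *
s,c=pickle.load(open("w1.pkl","rb"))
W=np.eye(4);W[:3,:3]=s["tool_rot"];W[:3,3]=s["eef_pos"]
c=dict(c);c["extrinsics"]=np.linalg.inv(W@np.array(c["tool_from_camera"]))
for n,(u,v) in dict(tip=(319,228),plate=(319.5,160)).items():
    for z in(143,150,157,164,171):print(n,z,plane(c,u,v,z).round(1))
# width of the plate -> height (52 mm), at its end edge
for z in (143,150,157,164): print(z,np.linalg.norm(plane(c,283,159,z)-plane(c,356,159,z)).round(1))
# block near edge direction at z 75
for v in(100,180):print(plane(c,np.interp(v,[100,180],[246.5,249.5]),v,75).round(1),plane(c,np.interp(v,[100,180],[393,389]),v,75).round(1))
for e in((319,228),(319.5,100)):print(plane(c,*e,150).round(1))
```

```text
tip 143 [402.5 202.1 143. ]
tip 150 [405.3 202.5 150. ]
tip 157 [408.1 202.8 157. ]
tip 164 [411.  203.2 164. ]
tip 171 [413.8 203.6 171. ]
plate 143 [456.8 208.5 143. ]
plate 150 [458.1 208.7 150. ]
plate 157 [459.3 208.9 157. ]
plate 164 [460.6 209.  164. ]
plate 171 [461.9 209.2 171. ]
143 54.6
150 53.0
157 51.5
164 49.9
[490.8 279.3  75. ] [507.2 147.5  75. ]
[416.7 271.8  75. ] [433.4 137.4  75. ]
[405.3 202.5 150. ]
[499.6 213.9 150. ]
```

Request:
arm_command(
  plan=[1.2,1.2,30,0,1,0,0,30,0,1,0,0,30,0,0.6,0,0,24,0,0.4,0,0,0,0,0.3,0,0,0,0,0,0,0,0,0,0,0,0,0,0,0],
)

```text
time_s: 3.23
eef_pos: [430.9, 207.1, 136.0]
tool_rot: [[0.993, 0.12, 0.003], [0.12, -0.993, 0.003], [0.004, -0.002, -1.0]]
ft_force: [-3.5, 11.3, 0.3]
gripper_width: 12.8
grip_force: 57.9
```

Request:
arm_command(
  plan=[0,0,0,0,0,0,0,0,0,0,0,0,0,0,0,0,0,0,0,0],
)

```text
time_s: 3.57
eef_pos: [430.7, 207.3, 135.0]
tool_rot: [[0.993, 0.12, 0.003], [0.12, -0.993, 0.003], [0.003, -0.002, -1.0]]
ft_force: [0.7, 4.9, 0.8]
gripper_width: 12.6
grip_force: 58.5
```

```bash
python3 -c "
import numpy as np
a=np.linspace(.07,2.12,17);p=146*np.c_[-np.cos(a),-np.sin(a)];print(np.diff(p,axis=0).round(1).tolist(), a[8],p[8]-p[0],p[16]-p[0])"
```

```text
[[2.5, -18.5], [4.8, -18.1], [7.1, -17.3], [9.3, -16.2], [11.3, -14.9], [13.1, -13.4], [14.7, -11.6], [16.0, -9.6], [17.1, -7.5], [17.9, -5.2], [18.5, -2.9], [18.7, -0.5], [18.6, 1.9], [18.2, 4.2], [17.5, 6.5], [16.5, 8.7]] 1.0950000000000002 [  78.76766146 -119.57186862] [ 221.85563961 -114.3176546 ]
```

Request:
arm_command(
  plan=[2.5,-0.7,-18.5,0,0,4.8,0,-18.1,0,0,7.1,0,-17.3,0,0,9.3,0,-16.2,0,0],
)

```text
time_s: 3.9
eef_pos: [453.1, 210.1, 203.9]
tool_rot: [[0.993, 0.12, -0.001], [0.12, -0.993, 0.0], [-0.001, -0.001, -1.0]]
ft_force: [2.9, 4.4, -7.2]
gripper_width: 12.6
grip_force: 59.9
```

Request:
arm_command(
  plan=[11.3,0,-14.9,0,0,13.1,0,-13.4,0,0,14.7,0,-11.6,0,0,16.0,0,-9.6,0,0],
)

```text
time_s: 4.23
eef_pos: [507.5, 216.6, 253.2]
tool_rot: [[0.993, 0.12, -0.003], [0.12, -0.993, -0.0], [-0.003, -0.0, -1.0]]
ft_force: [-3.2, 3.5, -5.4]
gripper_width: 12.4
grip_force: 64.6
```

Forces are low; the rest of the arc.

Request:
arm_command(
  plan=[17.1,0,-7.5,0,0,17.9,0,-5.2,0,0,18.5,0,-2.9,0,0,18.7,0,-0.5,0,0],
)

```text
time_s: 4.57
eef_pos: [579.3, 225.2, 269.6]
tool_rot: [[0.993, 0.12, -0.003], [0.12, -0.993, -0.0], [-0.003, -0.0, -1.0]]
ft_force: [-4.3, 1.3, -2.0]
gripper_width: 12.9
grip_force: 71.8
```

Request:
arm_command(
  plan=[18.6,0,1.9,0,0,18.2,0,4.2,0,0,17.5,0,6.5,0,0,16.5,0,8.7,0,0,0,0,0,0,0,0,0,0,0,0],
)

```text
time_s: 5.07
eef_pos: [650.9, 233.8, 248.4]
tool_rot: [[0.993, 0.119, 0.001], [0.119, -0.993, 0.001], [0.001, -0.001, -1.0]]
ft_force: [-0.5, 2.8, 2.8]
gripper_width: 12.5
grip_force: 66.4
```

Run:
```python
from rig import env
import cv2,numpy as np
c=env.camera("scene")["image"][:,:,::-1][90:220,300:440]
w=env.camera("wrist")["image"][:,:,::-1]
c=cv2.resize(c,None,fx=3,fy=3);w=cv2.resize(w,(380,238));w=cv2.copyMakeBorder(w,0,390-238,0,0,cv2.BORDER_CONSTANT)
cv2.imwrite("pics/a1.png",np.hstack([c,w]));print(env.observe()["ft_force"],env.observe()["eef_pos"])
```

```text
[0.50985834 3.61650441 2.6151805 ] [650.31198558 233.69194735 248.77536251]
```

View pics/a1.png

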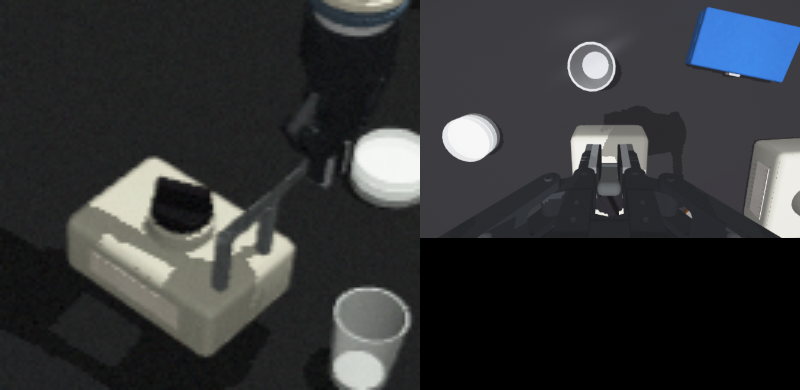

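The tab leans back, held in the grip. I'll nudge a little to feel the stop.

Request:
arm_command(
  plan=[4,0,2.5,0,0,0,0,0,0,0],
)

```text
time_s: 5.33
eef_pos: [654.5, 234.2, 246.5]
tool_rot: [[0.993, 0.119, 0.002], [0.119, -0.993, 0.001], [0.003, -0.001, -1.0]]
ft_force: [1.3, 3.8, 6.5]
gripper_width: 12.5
grip_force: 66.4
```

Request:
arm_command(
  plan=[4,0,2.5,0,0,0,0,0,0,0],
)

```text
time_s: 5.5
eef_pos: [658.3, 234.6, 244.0]
tool_rot: [[0.993, 0.12, 0.002], [0.12, -0.993, 0.001], [0.002, -0.001, -1.0]]
ft_force: [-0.9, 4.2, 6.2]
gripper_width: 12.6
grip_force: 66.0
```

Request:
arm_command(
  plan=[5,0,3.5,0,0,0,0,0,0,0],
)

```text
time_s: 5.67
eef_pos: [659.0, 234.8, 243.4]
tool_rot: [[0.993, 0.121, -0.006], [0.121, -0.993, -0.0], [-0.006, -0.0, -1.0]]
ft_force: [-21.5, -0.9, 17.0]
gripper_width: 12.8
grip_force: 66.5
```

Request:
arm_command(
  plan=[5,0,4,0,0,0,0,0,0,0],
)

```text
time_s: 5.83
eef_pos: [665.5, 235.6, 240.3]
tool_rot: [[0.993, 0.121, -0.001], [0.121, -0.993, 0.001], [-0.0, -0.001, -1.0]]
ft_force: [-16.3, -0.1, 18.0]
gripper_width: 10.5
grip_force: 58.3
```

Stop felt (force jumped, then the pads slipped a little). Release and retreat upward.

Request:
arm_command(
  plan=[0,0,0,0,0.4,0,0,0,0,0.5,0,0,0,0,0.5,0,0,0,0,0.5,0,0,-25,0,0.5,0,0,-30,0,0.7,0,0,-30,0,1,0,0,0,0,1],
)

```text
time_s: 6.5
eef_pos: [668.6, 235.1, 327.5]
tool_rot: [[0.993, 0.118, 0.01], [0.118, -0.993, 0.002], [0.01, -0.001, -1.0]]
ft_force: [-0.5, -1.1, 1.4]
gripper_width: 77.0
grip_force: 0.0
```

```bash
python3 mv.py 495 214 325
python3 - <<'E'
from rig import env
import cv2,numpy as np,pickle
t=env.camera("top");s=env.camera("scene");pickle.dump((t,s),open("d1.pkl","wb"))
c=cv2.resize(s["image"][:,:,::-1][90:220,300:440],None,fx=3,fy=3)
w=cv2.resize(t["image"][:,:,::-1][180:275,215:305],None,fx=4,fy=4);w=cv2.copyMakeBorder(w,0,10,0,0,cv2.BORDER_CONSTANT)
cv2.imwrite("pics/a2.png",np.hstack([c,w]))
E
```

```text
head 6.8 shift [-174.9    0.4    0.8] spin 0 t 6.5
```

View pics/a2.png

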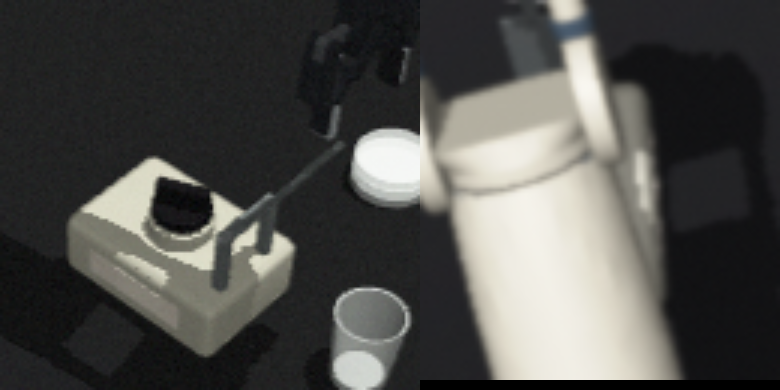

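Request:
arm_command(
  plan=[-28,0,0,0,1,-28,0,0,0,1,-28,0,0,0,1,-28,0,0,0,1,-28,0,5,0,1,-28,0,15,0,1,-28,0,20,0,1,-20,0,20,0,1],
)

```text
time_s: 7.27
eef_pos: [451.4, 209.2, 257.8]
tool_rot: [[0.993, 0.119, -0.002], [0.119, -0.993, -0.001], [-0.002, 0.001, -1.0]]
ft_force: [0.4, 0.4, 0.3]
gripper_width: 85.1
grip_force: 0.0
```

Request:
arm_command(
  plan=[0,0,0,0,1,0,0,0,0,1],
)

```text
time_s: 7.43
eef_pos: [452.0, 209.1, 256.8]
tool_rot: [[0.993, 0.119, -0.005], [0.119, -0.993, -0.002], [-0.005, 0.002, -1.0]]
ft_force: [0.7, -0.0, 0.1]
gripper_width: 85.3
grip_force: 0.0
```

Run:
```python
from rig import env
import pickle;from h import *
t,sc=pickle.load(open("d1.pkl","rb"))
X=np.array([np.cos(.12),np.sin(.12),0]);H=np.array([574.5,223.7,143])
for a in(1.9,2.0,2.1,2.2):print(a,proj(sc,H-169*np.cos(a)*X+[0,0,169*np.sin(a)]))
s=env.observe();c=env.camera("wrist");pickle.dump((s,c),open("w2.pkl","wb"))
cv2.imwrite("pics/w2.png",c["image"][:,:,::-1]);print(s["eef_pos"])
```

```text
1.9 [403.62199097 128.27490237]
2.0 [408.25889224 132.95952626]
2.1 [412.6059877  137.98689326]
2.2 [416.60291331 143.28827447]
[452.00864445 209.13977449 256.76612201]
```

View pics/w2.png

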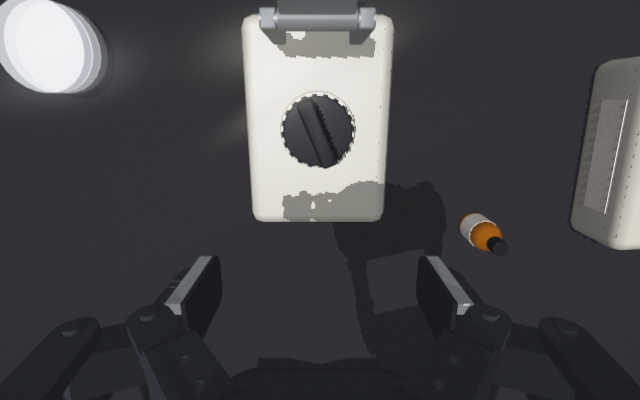

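Tab at about 2.1 (tip seen where predicted). The cap's disc centres on (318,131), with the wing running from (307,101) to (330,164), about 20° anticlockwise.

```bash
python3 - <<'E'
import pickle;from h import *
s,c=pickle.load(open("w2.pkl","rb"));im=c["image"]
W=np.eye(4);W[:3,:3]=s["tool_rot"];W[:3,3]=s["eef_pos"]
c=dict(c);c["extrinsics"]=np.linalg.inv(W@np.array(c["tool_from_camera"]))
a=plane(c,306.5,101,134);b=plane(c,330.5,164,134);d=a-b
print(a,b,(a+b)/2,np.linalg.norm(d),np.degrees(np.arctan2(d[1],d[0])))
g=im[80:180,270:370].max(2);k=max(cv2.findContours((g<110).astype(np.uint8),cv2.RETR_EXTERNAL,cv2.CHAIN_APPROX_NONE)[0],key=cv2.contourArea)[:,0]+[270,80]
P=np.array([plane(c,u,v,105)[:2] for u,v in k],np.float32);print(cv2.minEnclosingCircle(P))
E
python3 mv.py 496 214 180 26
```

```text
[520.48473985 225.1008908  134.        ] [474.25556525 200.47498665 134.        ] [497.37015255 212.78793873 134.        ] 52.37911549220302 28.04386400761346
((495.1620788574219, 213.5023193359375), 31.955656051635742)
head 6.83 shift [43.   0.5 78.9] spin -19.17 t 7.4833
```

Request:
arm_command(
  plan=[22,0.5,25,0,1,21,0.5,25,0,1,0,0,25,-7,1,0,0,0,-7,1,0,0,0,-7,1,0,0,30,0,1,0,0,0,0,1],
)

```text
time_s: 8.07
eef_pos: [496.5, 213.3, 151.2]
tool_rot: [[0.885, 0.466, -0.005], [0.466, -0.885, -0.002], [-0.005, -0.001, -1.0]]
ft_force: [-0.8, 0.3, -1.7]
gripper_width: 85.2
grip_force: 0.0
```

```bash
python3 mv.py 495.7 213.6 115 27.9
```

```text
head 27.8 shift [-0.4 -0.6 36.2] spin -0.1 t 8.0667
```

Request:
arm_command(
  plan=[-0.4,-0.6,18,0,1,0,0,17,0,0.5,0,0,0,0,0.3,0,0,0,0,0,0,0,0,0,0,0,0,0,0,0,0,0,0,0,0,0,0,0,0,0],
)

```text
time_s: 8.73
eef_pos: [496.2, 215.0, 122.1]
tool_rot: [[0.884, 0.467, 0.002], [0.467, -0.884, 0.002], [0.003, -0.001, -1.0]]
ft_force: [-0.5, 3.1, 4.1]
gripper_width: 12.2
grip_force: 62.7
```

```bash
python3 mv.py 495.7 213.6 115 186.9; python3 -c "
from rig import env;s=env.observe();print(s['q'],s['torque'],s['ft_force'])"
```

```text
head 27.86 shift [-1.2  1.   7.1] spin -159.04 t 8.7333
[ 1.97800987e+01 -3.72901278e+00  9.05933103e+01  7.12311755e-02
  9.29656668e+01  8.19222461e+01] [0.47253224 0.13878511 0.08284799] [-0.52681062  3.10980427  4.09405801]
```

Request:
arm_command(
  plan=[0,-0.7,-0.1,-7,0,0,0,-0.1,-7,0,0,0,-0.1,-7,0,0,0,-0.1,-7,0,0,0,-0.1,-7,0,0,0,-0.1,-7,0],
)

```text
time_s: 9.23
eef_pos: [496.4, 215.1, 122.8]
tool_rot: [[0.339, 0.941, 0.004], [0.941, -0.339, 0.001], [0.002, 0.003, -1.0]]
ft_force: [1.3, 2.2, 3.6]
gripper_width: 12.0
grip_force: 62.8
```

Request:
arm_command(
  plan=[0,0,-0.1,-7,0,0,0,-0.1,-7,0,0,0,-0.1,-7,0,0,0,-0.1,-7,0,0,0,-0.1,-7,0,0,0,-0.1,-7,0],
)

```text
time_s: 9.73
eef_pos: [496.6, 215.2, 123.6]
tool_rot: [[-0.377, 0.926, 0.005], [0.926, 0.377, 0.002], [-0.0, 0.005, -1.0]]
ft_force: [0.5, 1.5, 4.4]
gripper_width: 12.2
grip_force: 62.7
```

Request:
arm_command(
  plan=[0,0,-0.1,-7,0,0,0,-0.1,-7,0,0,0,-0.1,-7,0,0,0,-0.1,-7,0,0,0,-0.1,-7,0,0,0,-0.1,-7,0],
)

```text
time_s: 10.23
eef_pos: [496.7, 215.5, 124.3]
tool_rot: [[-0.9, 0.436, 0.005], [0.436, 0.9, 0.002], [-0.003, 0.004, -1.0]]
ft_force: [2.4, 2.8, 5.3]
gripper_width: 11.9
grip_force: 62.8
```

```bash
python3 mv.py 495.7 213.6 118 186.9; python3 -c "
from rig import env;s=env.observe();print(s['q'],s['torque'],s['ft_force'])"
```

```text
head 154.17 shift [ 0.2 -2.1  6.3] spin -32.73 t 10.2333
[ 1.98351086e+01 -3.79313874e+00  9.04340046e+01  1.98971919e-02
  9.30552846e+01 -4.43363137e+01] [ 0.48441116 -0.30639857 -0.08681678] [2.35559487 2.8171794  5.27866141]
```

Request:
arm_command(
  plan=[0,0,-0.1,-7,0,0,0,-0.1,-7,0,0,0,-0.1,-7,0,0,0,-0.1,-7,0,0,0,0,-5,0,0,0,0,0,0],
)

```text
time_s: 10.73
eef_pos: [496.6, 215.6, 124.7]
tool_rot: [[-0.992, -0.123, 0.005], [-0.123, 0.992, 0.002], [-0.005, 0.002, -1.0]]
ft_force: [1.3, 2.4, 5.5]
gripper_width: 12.2
grip_force: 62.9
```

```bash
python3 mv.py 495.7 213.6 118 186.9; python3 -c "
from rig import env;s=env.observe();print(s['torque'],s['ft_force'])"
```

```text
head -172.91 shift [ 1.2 -1.9  6.7] spin 0.19 t 10.7333
[ 0.54948815 -0.16447226 -0.25984839] [1.25697994 2.43169722 5.53606721]
```

Request:
arm_command(
  plan=[0,0,0,-3,0,0,0,0,0,0],
)

```text
time_s: 10.9
eef_pos: [496.7, 215.6, 124.8]
tool_rot: [[-0.985, -0.172, 0.005], [-0.172, 0.985, 0.003], [-0.005, 0.002, -1.0]]
ft_force: [1.4, 3.4, 5.4]
gripper_width: 12.3
grip_force: 63.5
```

```bash
python3 mv.py 495.7 213.6 118 186.9; python3 -c "
from rig import env;s=env.observe();print(s['torque'],s['ft_force'])"
```

```text
head -170.11 shift [ 1.3 -1.8  6.8] spin 2.99 t 10.9
[ 0.59212808 -0.09160507 -0.88361399] [1.40595799 3.36673251 5.35913408]
```

The moment has jumped to 0.88 N m, so the cap is at its stop. Release, go up and check.

Request:
arm_command(
  plan=[0,0,0,0,0.6,0,0,0,0,0.8,0,0,0,0,0.8,0,0,0,0,0.8,0,0,-25,0,0.8,0,0,-35,0,0.8,0,0,-35,0,0.8,0,0,-35,0,0.8],
)

```text
time_s: 11.57
eef_pos: [494.9, 214.5, 253.2]
tool_rot: [[-0.985, -0.171, -0.001], [-0.171, 0.985, -0.001], [0.001, -0.0, -1.0]]
ft_force: [0.8, 0.2, 0.2]
gripper_width: 68.5
grip_force: 0.0
```

Request:
arm_command(
  plan=[30,0,0,0,0.8,30,0,0,0,0.8,30,0,0,0,0.8,0,0,0,0,0.8,0,0,0,0,0.8],
)

```text
time_s: 11.98
eef_pos: [405.9, 199.3, 252.8]
tool_rot: [[-0.985, -0.171, 0.001], [-0.171, 0.985, 0.0], [-0.001, 0.0, -1.0]]
ft_force: [-0.3, -0.4, 0.7]
gripper_width: 68.7
grip_force: 0.0
```

Run:
```python
from rig import env
import cv2,numpy as np
s=env.camera("scene")["image"][:,:,::-1];t=env.camera("top")["image"][:,:,::-1];w=env.camera("wrist")["image"][:,:,::-1]
a=cv2.resize(s[90:290,190:440],(400,320));b=cv2.resize(w,(400,250));c=cv2.resize(t,(400,250))
r=np.vstack([b,c]);a=cv2.copyMakeBorder(a,0,180,0,0,cv2.BORDER_CONSTANT)
cv2.imwrite("pics/a3.png",np.hstack([a,r]));print(env.observe()["eef_pos"],env.observe()["ft_force"])
```

```text
[407.19585986 199.40165603 252.0607943 ] [ 0.41386874 -0.41761214 -0.30549875]
```

View pics/a3.png

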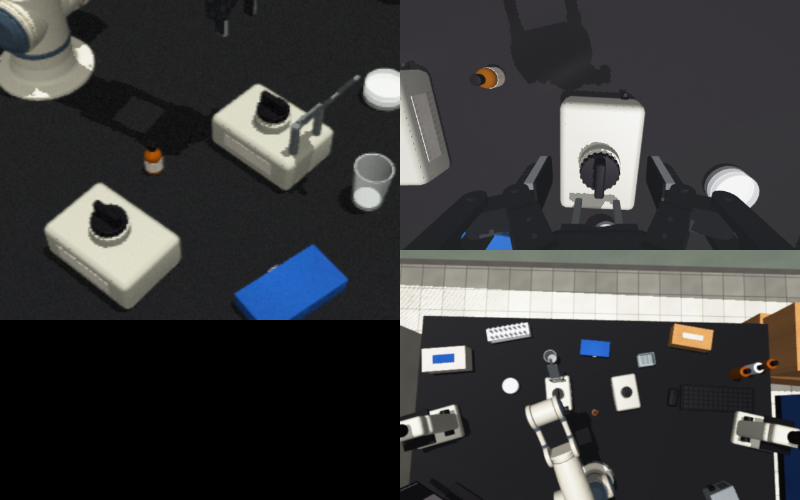

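The tab is leaning back, the wing lies along the canister's x axis (half a turn, at its stop), the bystanders look unmoved, and the gripper is clear.

```bash
python3 -c "
from rig import env;print(env.close_job())"
```

```text
the job is handed in; nothing more can be done
None
```

The tab is swung back to its stop and the cap is unscrewed to its stop, in that order. The twin canister and the bystanders were left alone, and the job was handed in at about 12 s.

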